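Turn the swivel hook over the drip tray and hang the drawplate

TASK

Turn the swivel hook on the stand so that its arm points straight out over the middle of the stand's drip tray. Once it points there, take the steel drawplate out of its wooden rest and hang it by its large hole on the hook, so that it hangs freely and upright over the tray. Leave the pots, the beaker and the canister where they are.

Things in the scene. Friction and masses are not known exactly. Their poses are not given: they have to be found in the camera images.
- stand: Fixed stand: a wooden block with a round steel post (14 mm across). Origin on the post's axis at the work surface. The block (126 x 78 mm, 30 mm high) runs along its own -x axis from the post and carries a shallow square dark drip tray (66 x 66 mm, rim 39 mm above the work surface) on the -x side of the post. Roughly, -x faces the robot's side of the bench.
- tray_middle (a point): Middle of the drip tray's floor, 51 mm from the post's axis along the stand's -x, 31 mm above the work surface.
- hook (a joint): Angle of the swivel hook about the vertical post axis: 0 = arm straight over the middle of the tray (along the stand's -x), growing anticlockwise seen from above; stops at -2.6 and 2.6. It starts between -2.0 and -0.8 (off to the left of the tray, seen from the robot). It turns stiffly (0.08 N m, about 2 N pushed at the arm) and stays where it is left, so it can be pushed or led round by its arm.
- hook_seat (a point): Point on the centre line of the hook's arm, 45 mm out from the post axis and 150 mm above the work surface: where the plate shall hang. Axes turn with the hook: -x points outward along the arm, z up. The arm is a round steel bar 8 mm thick, level from the brass hub (22 mm across, 22 mm high, its top 11 mm above the arm's centre line) to 58 mm out, then rising to its end, 80 mm out, where the centre line is 9 mm higher (top of bar 13 mm higher).
- rest_top (a point): Middle of the top of the fixed wooden rest, 56 x 80 x 62 mm. Its slot (11 x 48 mm, 26 mm deep, open at the top) runs along its own y axis.
- plate_center (a point): Centre of the steel drawplate, 128 mm tall, 44 mm wide (its y), 8 mm thick (its x), z up; 0.22 kg. It stands upright in the slot with its foot 36 mm above the work surface. Its solid top 38 mm above the large hole is the place to hold it from above, across its thickness. Small black drawing holes lie in its lower half.
- plate_hole (a point): Centre of the drawplate's large round hanging hole, 27 mm across, through its thickness (along its x), 76.5 mm above its foot, 51.5 mm below its top edge.
- steel_beaker: Bystander: open steel beaker, 58 mm across and 58 mm tall, origin at the middle of its underside.
- flux_pot: Bystander: small cream open pot, 34 mm across and 42 mm tall, origin at the middle of its underside.
- alu_canister: Bystander: pale metal canister with lid, 63 mm across and 78 mm tall, origin at the middle of its underside.
- yellow_pot: Bystander: small lidded pot, 30 mm across and 36 mm tall, origin at the middle of its underside.

How it is judged (in metres and radians):
On the way:
1. The hook's arm points over the middle of the tray (within 0.25 rad) while the drawplate is still away from the hook (more than 60 mm) (value of joint hook between -0.25 and 0.25 rad and distance between plate_hole and hook_seat above 0.06 m), for 0.2 s.
At the end, for the whole second after the job is handed in: Hook within 0.25 rad of the tray's middle line; drawplate at rest, hanging upright (within 0.3 rad) with the arm through its large hole: hole centre within 32 mm of the seat along the arm, 10 mm sideways, 14 mm below to 1 mm above it, plate within 0.8 rad of square to the arm (value of joint hook between -0.25 and 0.25 rad and x of plate_hole in the frame of hook_seat between -0.032 and 0.032 m and y of plate_hole in the frame of hook_seat between -0.01 and 0.01 m and z of plate_hole in the frame of hook_seat between -0.014 and 0.001 m and angle between plate_center's own z axis and vertical below 0.3 rad and angle between the x axis of plate_center and the x axis of hook_seat, either way round below 0.8 rad and linear speed of drawplate below 0.05 m/s); the robot touches nothing.
It fails at once if A pot, the beaker or the canister is moved by more than 30 mm (distance of any of steel_beaker, flux_pot, alu_canister, yellow_pot from where it was at the start of the episode above 0.03 m).
It also fails if it takes over 61 s, if anything falls off the work surface, if the arm or the gripper's body presses on something with over 40 N, if the wrist force passes 120 N, or if a joint passes its speed limit or range.

ROBOT

A 6-joint arm with a two-finger parallel gripper is mounted at the origin on a cart in front of the work surface, level with it; the furniture and walls round the work are solid. World frame = base frame: x ahead of the robot, y to its left, z up, the work surface at z = 0. Lengths are in m, angles in degrees, forces in N, time in s.
With the tool pointing down it reaches from about 0.4 to 0.825 m from the base axis. Payload 7 kg.
Tool frame: the origin (TCP) lies midway between the tips of the shut fingers; the grasp point (between the pads) lies 19 mm behind it (r.hold_point_z is the distance from the TCP to the grasp point, in m); x points along the fingers, y is the direction in which the jaws open and shut, and the axes are right-handed (so a half turn about x gives the same grasp; the last joint's range is limited). The gripper opens to 88 mm and grips with 3 to 60 N. Pads are 19 mm wide; open, the fingers measure 130 mm over their backs; the gripper's body (78 mm by 193 mm) begins 47 mm behind the grasp point.
Start: joints at [86.408, 20.546, 0.682, 0, -70.136, -16.507], TCP at [0.232, 0.634, 0.227] pointing down, gripper open.
Joint ranges: [-176.03, 176.03], [-82.01, 121.73], [-58.28, 71.71], [-173.87, 95.51], [-174.79, -0.11], [-173.66, 173.66]. Speed limits (degrees/s): [136.94, 136.94, 172.46, 180, 180, 180].

INTERFACE

Orientations are given as [roll, pitch, yaw] about the fixed x, y, z axes, in that order (R = Rz(yaw) Ry(pitch) Rx(roll)).
In Python, from plant import r, viewer, order gives the robot as it stands. The module is installed in compiled form; this text tells all that it offers.
- The arm moves only by the shell command python3 -m creep 'ROWS' [FORCE]. ROWS is JSON, a list of rows, each an object of numbers: "ax", "ay", "az": the turn, a rotation vector about the tool's x, y, z in degrees; "tx", "ty", "tz": the shift along the tool's x, y, z in m; "fingers": the finger opening in m, from 0 to 0.0876. A call has 1 to 5 rows; each row is the pose to reach, as a shift and turn from the pose commanded when the call began, along the tool's axes at that moment; what a row does not reach only later rows make up. A row lasts 1/10 s, in which the tool goes at most 50 mm and 8.59 degrees, less where a joint would pass 70% of its speed; a pose out of reach is approached as far as the arm can. A call with a gripper value outside its range is refused whole. The fingers move at their own pace and stop on an object; FORCE is the grip in N (left out, the last holds). Time passes only in rows, so rows that repeat a pose let the fingers close. It gives the time, the measured TCP pose, the force and the opening at its end, in the units of the state.
- r.get_state(): the state, without advancing time (a new reading comes with each control period).
- viewer.capture(name): name is "side" or "top"; returns a dict with "pixels" (480x640x3 uint8, blue, green, red), "depth" (480x640 float32, m along the optical axis (not along the pixel's ray), 0 where there is no reading), "fx", "fy", "cx", "cy" (pixels), "k1" (the pictures are not rectified: a ray, as slopes to the right and down, at radius r is drawn at 1 + k1 r^2 times it, then the intrinsics apply), "rvec" (rotation vector, rad) and "tvec" (3), from world to camera coordinates, as OpenCV has them. Camera axes: x right, y down, z forward; pixel columns grow to the right and rows downward; lengths in m; the calibration is good to about 2 mm. A picture is of the moment at which its call begins.
- order.close_job(): hands the job in, once; it reports no verdict.
The state is a dict: "time_s": time; "joints": joint angles; "qd": joint speeds; "joint_torque": joint torques, N m; "tcp_pos": TCP position; "eef_rot": TCP orientation; "contact_force": force on the tool from outside, world axes, zero at the start; "moment": the same for the moment, N m; "gripper_width": finger opening in m.
Only numpy, scipy, OpenCV 4.12 (cv2) and the standard library are available. Lean on these libraries where they do the work, as an engineer would, in place of code of your own. Each camera call takes 0.05 s, during which the arm holds its last target.

## Working session

There is one attempt and no reset: what is moved stays moved. The work goes in short steps, Python scripts to look and compute and a shell command to move; the robot and the scene stay as the last step left them, time stands still between calls to the robot, and variables do not carry over. Pictures are saved under pics/ and viewed, and the job is handed in when it is done.

```bash
mkdir -p pics; ls
cat > h.py <<'E'
import numpy as np, cv2
from plant import r, viewer, order
def cap(n,tag):
    c=viewer.capture(n); cv2.imwrite(f'pics/{tag}.png',c['pixels']); np.savez(f'pics/{tag}.npz',**c); return c
def load(tag): return dict(np.load(f'pics/{tag}.npz'))
def ray(c,u,v):
    x=(u-c['cx'])/c['fx'];y=(v-c['cy'])/c['fy']; rd=np.hypot(x,y); s=rd
    for _ in range(30): s=rd/(1+c['k1']*s*s)
    k=s/rd if rd>0 else 1
    return np.array([x*k,y*k,1.0])
def pt(c,u,v,d=None):
    R=cv2.Rodrigues(c['rvec'])[0]
    d=c['depth'][int(round(v)),int(round(u))] if d is None else d
    return R.T@(ray(c,u,v)*d-np.ravel(c['tvec']))
def atz(c,u,v,z):
    R=cv2.Rodrigues(c['rvec'])[0]; o=-R.T@np.ravel(c['tvec']); d=R.T@ray(c,u,v)
    return o+d*(z-o[2])/d[2]
def proj(c,p):
    R=cv2.Rodrigues(c['rvec'])[0]; q=R@np.asarray(p)+np.ravel(c['tvec']); x,y=q[0]/q[2],q[1]/q[2]; f=1+c['k1']*(x*x+y*y)
    return np.array([x*f*c['fx']+c['cx'],y*f*c['fy']+c['cy']])
def tri(ca,ua,cb,ub):
    A=[];b=[];M=np.zeros((3,3));w=np.zeros(3);os=[]
    for c,u in((ca,ua),(cb,ub)):
        R=cv2.Rodrigues(c['rvec'])[0]; o=-R.T@np.ravel(c['tvec']); d=R.T@ray(c,*u); d/=np.linalg.norm(d)
        P=np.eye(3)-np.outer(d,d); M+=P; w+=P@o; os.append((o,P))
    x=np.linalg.solve(M,w); return x,[np.linalg.norm(P@(x-o)) for o,P in os]
def crop(c,u0,v0,u1,v1,s,tag):
    im=cv2.resize(c['pixels'][v0:v1,u0:u1],None,fx=s,fy=s,interpolation=cv2.INTER_CUBIC); cv2.imwrite(f'pics/{tag}.png',im)
E
python3 - <<'E'
from h import *
np.set_printoptions(precision=4,suppress=True)
for n in('side','top'):
    c=cap(n,n+'0'); R=cv2.Rodrigues(c['rvec'])[0]; print(n,c['fx'],c['k1'],-R.T@np.ravel(c['tvec']),R)
print(r.get_state(), r.hold_point_z)
E
```

```text
pics
side 614.3404540860708 -0.14211261272272754 [ 0.2461 -0.4308  0.5871] [[ 0.899  -0.438   0.0001]
 [-0.2336 -0.4796 -0.8458]
 [ 0.3705  0.7603 -0.5335]]
top 558.1198624295508 -0.177064310309542 [0.4257 0.2297 0.9587] [[-0.0005 -1.      0.0051]
 [-0.9856 -0.0004 -0.169 ]
 [ 0.169  -0.0051 -0.9856]]
{'time_s': 0.1, 'joints': array([ 86.4068,  20.5853,   0.6411,  -0.0162, -70.1348, -16.5061]), 'qd': array([-0.0702, -0.1335,  0.0942,  0.0882,  0.0852, -0.0113]), 'joint_torque': array([ -0.0024, -58.4165,  29.3753,   7.0156,   0.0102,  -0.    ]), 'tcp_pos': array([0.2319, 0.6335, 0.2258]), 'eef_rot': array([  95.6233,   89.9196, -104.4816]), 'contact_force': array([-0.6249, -1.1127,  0.7043]), 'moment': array([ 0.0118, -0.007 ,  0.0369]), 'gripper_width': 0.08753066571281753} 0.0188
```

View pics/side0.png

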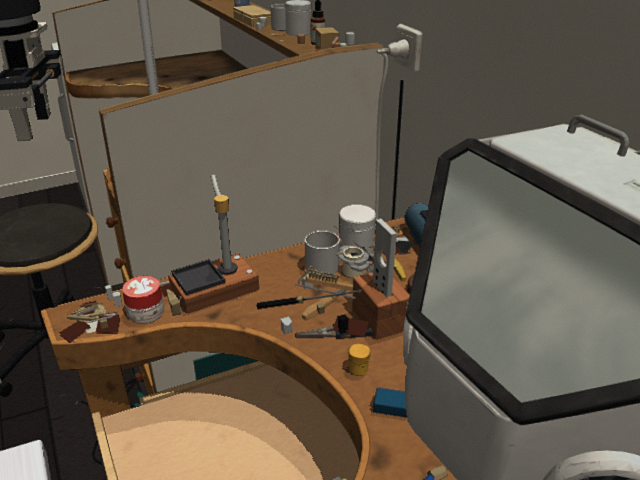

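View pics/top0.png

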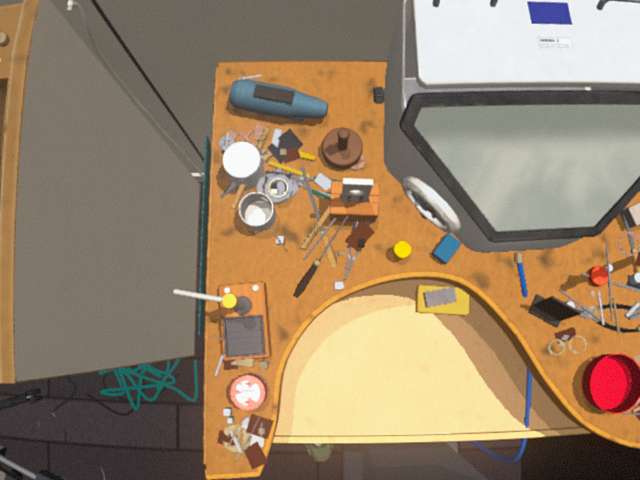

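The top view (right = −y, up = +x) shows the stand's post at about (229,301), its tray at (245,337) and the hook arm pointing left to (176,292). The rest with the plate is at (355,197). In the side view the post is at (227,265), the hub at (221,204) and the plate at (385,255). I'll enlarge these areas.

Run:
```python
from h import *
t=load('top0');s=load('side0')
crop(t,160,270,290,370,6,'c1'); crop(t,310,160,400,230,8,'c2'); crop(s,155,165,275,315,4,'c3'); crop(s,335,205,425,345,4,'c4')
a=cv2.imread('pics/c3.png');b=cv2.imread('pics/c4.png');h=600
b=cv2.copyMakeBorder(b,0,600-b.shape[0],0,0,0);
cv2.imwrite('pics/c34.png',np.hstack([a,b])[:600,:800])
```

```text
(no output)
```

View pics/c1.png

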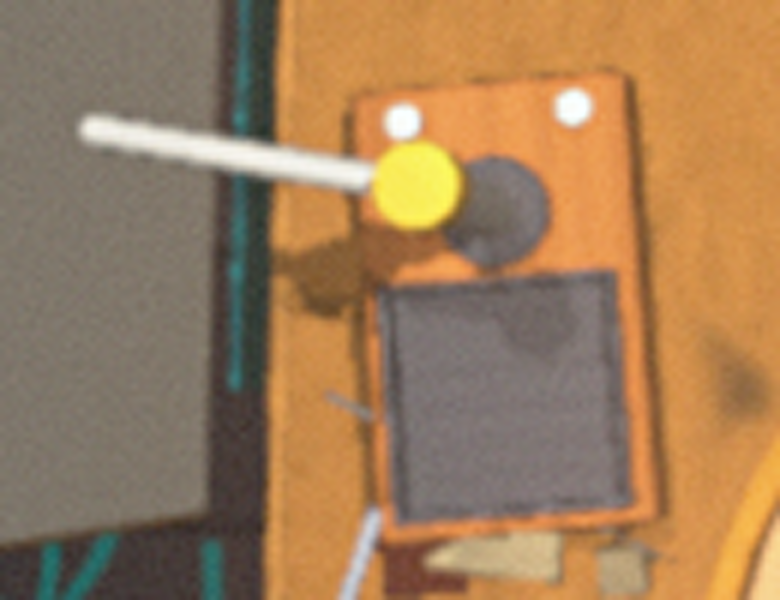

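View pics/c2.png

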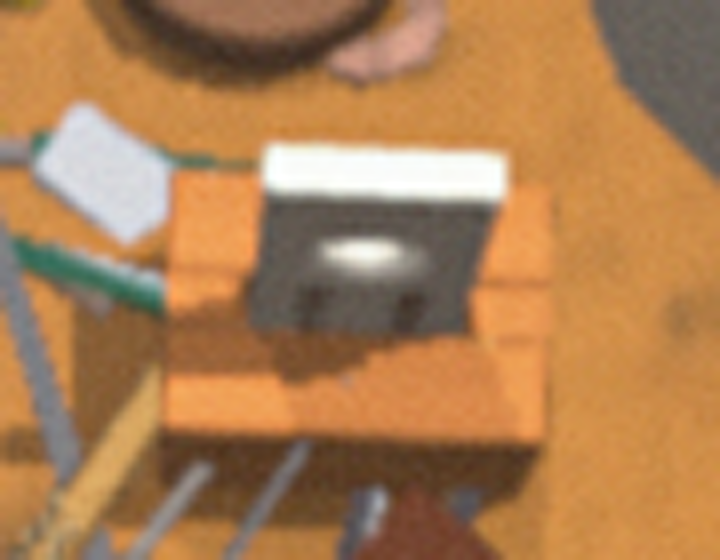

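View pics/c34.png

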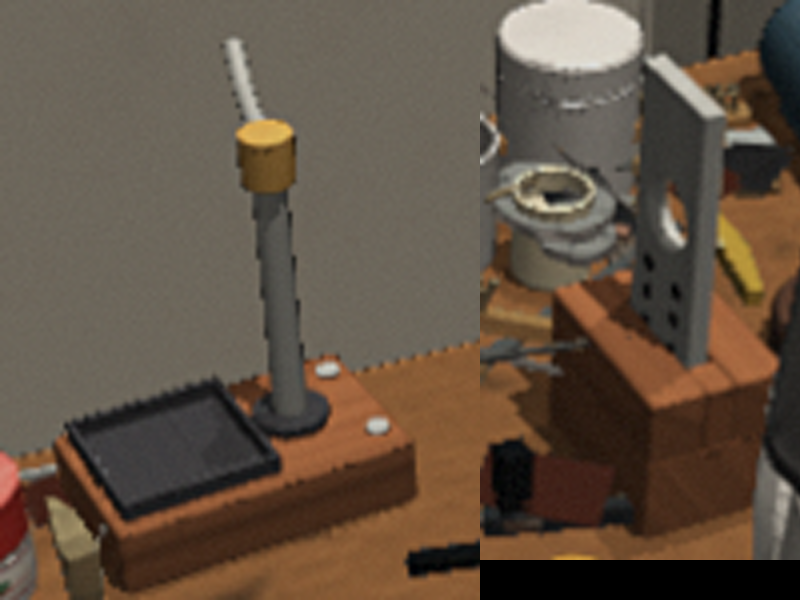

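Run:
```python
from h import *
np.set_printoptions(precision=4,suppress=True)
t=load('top0');s=load('side0')
T=lambda u,v,k,o:(u/k+o[0]-.4,v/k+o[1]-.4)
c1=lambda u,v:T(u,v,6,(160,270)); c2=lambda u,v:T(u,v,8,(310,160)); c3=lambda u,v:T(u,v,4,(155,165)); c4=lambda u,v:T(u-480,v,4,(335,205))
print('hub top',tri(t,c1(417,185),s,c3(266,131)))
print('tip',tri(t,c1(92,127),s,c3(234,42)))
print('post base',tri(t,c1(495,210),s,c3(290,412)))
cor=[c1(382,290),c1(617,272),c1(633,503),c1(398,522)]
P=np.array([atz(t,*p,.039) for p in cor]);print('tray',P,P.mean(0)); d=(P[0]+P[1]-P[2]-P[3]);d2=P[0]-P[1]+P[3]-P[2];print(np.degrees(np.arctan2(d[1],d[0])),np.degrees(np.arctan2(-d2[0],d2[1])))
print('tray tri', tri(t,c1(382,290),s,c3(214,382))[0],tri(t,c1(617,272),s,c3(278,462))[0],tri(t,c1(633,503),s,c3(130,514))[0],tri(t,c1(398,522),s,c3(68,428))[0])
# plate: image-left in top = +y
# side corners: (647,57) left front? 
A=tri(t,c2(262,197),s,c4(647,57)); 
print('plate +y front',A)
B=tri(t,c2(503,202),s,c4(712,120)); print('-y front',B)
C=tri(t,c2(508,152),s,c4(724,113)); print('-y back',C)
D=tri(t,c2(266,145),s,c4(660,55)); print('+y back',D)
print('plate ctr at z.164',[atz(t,*c2(385,174),z) for z in(.16,.164)])
R=[atz(t,*c2(*p),.062) for p in((172,172),(552,183),(543,442),(162,432))]
print('rest',np.array(R),np.mean(R,0))
for c,p in((s,c4(665,300)),(s,c4(690,90)),(s,c3(266,131)),(t,c1(417,185)),(t,c2(385,174))): print(pt(c,*p))
```

```text
hub top (array([0.472 , 0.3678, 0.1603]), [np.float64(0.0008040181791236822), np.float64(0.0008040181791235222)])
tip (array([0.485 , 0.4477, 0.1603]), [np.float64(0.0005381360349492591), np.float64(0.0005381360349492035)])
post base (array([0.4719, 0.3681, 0.0328]), [np.float64(0.0001278018523227152), np.float64(0.00012780185232278988)])
tray [[0.4493 0.3981 0.039 ]
 [0.4547 0.3333 0.039 ]
 [0.392  0.3282 0.039 ]
 [0.3861 0.3925 0.039 ]] [0.4205 0.363  0.039 ]
4.87523359289212 4.975411146699579
tray tri [0.4496 0.3987 0.0356] [0.4551 0.3336 0.0353] [0.3929 0.3285 0.0334] [0.3864 0.3931 0.035 ]
plate +y front (array([0.6437, 0.2043, 0.1634]), [np.float64(0.0018853814975823215), np.float64(0.0018853814975821758)])
-y front (array([0.643 , 0.1597, 0.1621]), [np.float64(0.0016841520525428821), np.float64(0.0016841520525428706)])
-y back (array([0.6501, 0.1597, 0.1636]), [np.float64(0.0004820919436244823), np.float64(0.0004820919436246995)])
+y back (array([0.6516, 0.2043, 0.1629]), [np.float64(0.00038132968364668675), np.float64(0.000381329683646782)])
plate ctr at z.164 [array([0.6473, 0.1821, 0.16  ]), array([0.6462, 0.1823, 0.164 ])]
rest [[0.6748 0.2205 0.062 ]
 [0.6727 0.1415 0.062 ]
 [0.6176 0.1443 0.062 ]
 [0.6196 0.2227 0.062 ]] [0.6462 0.1822 0.062 ]
[0.6421 0.1767 0.0783]
[0.6477 0.1786 0.1631]
[0.4733 0.3693 0.1594]
[0.4711 0.3676 0.1628]
[0.647  0.1822 0.1613]
```

Run:
```python
from h import *
np.set_printoptions(precision=3,suppress=True)
t=load('top0');s=load('side0')
print('top')
for p in((30,100),(100,100),(180,200),(195,250),(195,330),(150,355),(100,365),(50,375),(100,200),(5,380),(8,100),(10,300),(205,260),(12,400),(212,100),(212,400),(212,460),(350,280),(300,300),(270,440),(350,400),(300,380)): print(p,pt(t,*p))
print('side')
for p in((110,150),(115,110),(130,250),(240,80),(375,50),(350,150),(240,240),(300,220),(60,20),(150,50),(130,85),(18,75),(20,120),(45,90)): print(p,pt(s,*p))
```

```text
top
(30, 100) [0.753 0.663 0.241]
(100, 100) [ 0.86   0.664 -0.009]
(180, 200) [ 0.814  0.664 -0.644]
(195, 250) [ 0.696  0.664 -0.862]
(195, 330) [ 0.432  0.662 -0.89 ]
(150, 355) [ 0.367  0.663 -0.412]
(100, 365) [ 0.358  0.663 -0.095]
(50, 375) [0.352 0.663 0.109]
(100, 200) [ 0.671  0.661 -0.049]
(5, 380) [0.351 0.677 0.221]
(8, 100) [0.744 0.685 0.267]
(10, 300) [0.462 0.667 0.233]
(205, 260) [ 0.591  0.509 -0.313]
(12, 400) [ 0.185  1.256 -0.781]
(212, 100) [ 0.949  0.49  -0.226]
(212, 400) [ 0.31   0.423 -0.002]
(212, 460) [ 0.208  0.422 -0.   ]
(350, 280) [ 0.516  0.187 -0.002]
(300, 300) [ 0.482  0.274 -0.001]
(270, 440) [ 0.244  0.324 -0.004]
(350, 400) [ 0.291  0.181 -0.179]
(300, 380) [ 0.332  0.281 -0.174]
side
(110, 150) [0.354 0.664 0.148]
(115, 110) [0.374 0.66  0.223]
(130, 250) [ 0.356  0.664 -0.071]
(240, 80) [0.614 0.663 0.241]
(375, 50) [0.91  0.664 0.265]
(350, 150) [0.854 0.659 0.053]
(240, 240) [ 0.59   0.664 -0.11 ]
(300, 220) [ 0.735  0.666 -0.098]
(60, 20) [0.37  1.78  0.191]
(150, 50) [0.506 0.961 0.247]
(130, 85) [0.532 1.512 0.011]
(18, 75) [0.225 0.61  0.325]
(20, 120) [0.214 0.575 0.263]
(45, 90) [0.262 0.685 0.272]
```

```bash
cat >> h.py <<'E'
from scipy.spatial.transform import Rotation as Ro
def tool(st=None):
    st=st or r.get_state(); return np.array(st['tcp_pos']),Ro.from_euler('xyz',st['eef_rot'],degrees=True).as_matrix()
def to(target,R1=None,st=None):
    p,R=tool(st); sh=R.T@(np.asarray(target)-p); print('shift tx ty tz',np.round(sh,4), 'len',np.linalg.norm(sh))
    if R1 is not None: print('turn',np.round(np.degrees(Ro.from_matrix(R.T@R1).as_rotvec()),2))
def down(yawdeg): # tool x down, tool y at given world angle
    a=np.radians(yawdeg); x=np.array([0,0,-1.]); y=np.array([np.cos(a),np.sin(a),0]); return np.stack([x,y,np.cross(x,y)],1)
E
python3 - <<'E'
from h import *
np.set_printoptions(precision=3,suppress=True)
p,R=tool();print(R)
for y in (0,180,3,177):to((.54,.425,.22),down(y))
t=load('top0');s=load('side0')
for p in((400,60),(390,120),(395,170),(420,100),(410,130),(450,200),(440,200),(490,235)): print(p,pt(t,*p))
for p in((440,200),(412,310),(470,145),(430,250)): print(p,pt(s,*p))
E
```

```text
[[-0.    -0.344 -0.939]
 [-0.001 -0.939  0.344]
 [-1.     0.001 -0.   ]]
shift tx ty tz [ 0.006  0.09  -0.361] len 0.3720941862161056
turn [-110.1     0.07   -0.06]
shift tx ty tz [ 0.006  0.09  -0.361] len 0.3720941862161056
turn [69.9  -0.06 -0.07]
shift tx ty tz [ 0.006  0.09  -0.361] len 0.3720941862161056
turn [-113.1     0.07   -0.06]
shift tx ty tz [ 0.006  0.09  -0.361] len 0.3720941862161056
turn [72.9  -0.06 -0.06]
(400, 60) [0.782 0.131 0.283]
(390, 120) [0.734 0.135 0.186]
(395, 170) [0.691 0.115 0.073]
(420, 100) [0.716 0.11  0.302]
(410, 130) [0.684 0.121 0.278]
(450, 200) [0.618 0.046 0.164]
(440, 200) [0.622 0.058 0.149]
(490, 235) [ 0.563 -0.006  0.183]
(440, 200) [0.651 0.076 0.253]
(412, 310) [ 0.562 -0.01   0.182]
(470, 145) [0.713 0.107 0.3  ]
(430, 250) [0.61  0.032 0.221]
```

Run:
```python
from h import *
np.set_printoptions(precision=3,suppress=True)
for n in('top0','side0'):
    c=load(n); P=[]
    for v in range(0,480,2):
        for u in range(300,640,2):
            if c['depth'][v,u]>0: P.append(pt(c,u,v))
    P=np.array(P)
    print(n)
    for x0 in np.arange(.5,.95,.05):
        o=[]
        for z0,z1 in((.1,.18),(.18,.25),(.25,.35),(.35,.5),(.5,.7)):
            m=(abs(P[:,0]-x0)<.025)&(P[:,2]>z0)&(P[:,2]<z1)&((P[:,1]<.155)|(P[:,2]>.17))
            o.append(np.round(np.sort(P[m,1])[-3],3) if m.sum()>3 else None)
        print(round(x0,2),o)
```

```text
top0
0.5 [None, None, None, None, None]
0.55 [np.float64(0.001), np.float64(0.009), None, None, None]
0.6 [np.float64(0.074), np.float64(0.063), None, None, None]
0.65 [np.float64(0.104), np.float64(0.101), np.float64(0.117), None, None]
0.7 [np.float64(0.136), np.float64(0.136), np.float64(0.134), None, None]
0.75 [np.float64(0.136), np.float64(0.135), np.float64(0.133), None, None]
0.8 [np.float64(0.151), np.float64(0.132), np.float64(0.132), None, None]
0.85 [np.float64(0.131), np.float64(0.131), np.float64(0.129), None, None]
0.9 [np.float64(0.102), np.float64(0.113), np.float64(0.113), None, None]
side0
0.5 [None, None, None, None, None]
0.55 [np.float64(-0.007), np.float64(0.008), None, None, None]
0.6 [np.float64(0.049), np.float64(0.063), None, None, None]
0.65 [np.float64(-0.218), np.float64(0.086), np.float64(0.114), None, None]
0.7 [None, None, np.float64(0.13), None, None]
0.75 [np.float64(0.665), np.float64(0.667), np.float64(0.68), None, None]
0.8 [np.float64(0.665), np.float64(0.83), np.float64(0.684), None, None]
0.85 [np.float64(0.665), np.float64(0.925), np.float64(0.957), None, None]
0.9 [np.float64(0.666), np.float64(0.963), np.float64(1.001), None, None]
```

```bash
python3 -m creep '[{"ax":8.5,"tx":0,"ty":0.012,"tz":-0.048,"fingers":0},{"ax":17,"tx":0,"ty":0.024,"tz":-0.096,"fingers":0},{"ax":25.5,"tx":0,"ty":0.036,"tz":-0.144,"fingers":0},{"ax":34,"tx":0,"ty":0.048,"tz":-0.192,"fingers":0},{"ax":42.5,"tx":0,"ty":0.06,"tz":-0.24,"fingers":0}]' 40
```

```text
invalid input
```

```bash
python3 -m creep '[{"ax":8.5,"ay":0,"az":0,"tx":0,"ty":0.012,"tz":-0.048,"fingers":0.001},{"ax":17,"ay":0,"az":0,"tx":0,"ty":0.024,"tz":-0.096,"fingers":0.001},{"ax":25.5,"ay":0,"az":0,"tx":0,"ty":0.036,"tz":-0.144,"fingers":0.001},{"ax":34,"ay":0,"az":0,"tx":0,"ty":0.048,"tz":-0.192,"fingers":0.001},{"ax":42.5,"ay":0,"az":0,"tx":0,"ty":0.06,"tz":-0.24,"fingers":0.001}]' 40
```

```text
time_s: 0.6
tcp_pos: [0.4379, 0.4937, 0.2263]
eef_rot: [115.8, 90.0, -127.1]
contact_force: [0.3, -0.4, 0.7]
gripper_width: 0.0535
```

Run:
```python
from h import *
to((.545,.42,.226),down(178.3))
```

```text
shift tx ty tz [ 0.0003 -0.0618 -0.1143] len 0.12997637676939128
turn [ 2.877e+01 -2.000e-02 -2.000e-02]
```

```bash
python3 -m creep '[{"ax":8.5,"ay":0,"az":0,"tx":0,"ty":-0.02,"tz":-0.038,"fingers":0.0},{"ax":17,"ay":0,"az":0,"tx":0,"ty":-0.041,"tz":-0.076,"fingers":0.0},{"ax":25.5,"ay":0,"az":0,"tx":0,"ty":-0.062,"tz":-0.114,"fingers":0.0},{"ax":28.8,"ay":0,"az":0,"tx":0.045,"ty":-0.062,"tz":-0.114,"fingers":0.0},{"ax":28.8,"ay":0,"az":0,"tx":0.088,"ty":-0.062,"tz":-0.114,"fingers":0.0}]' 40
python3 - <<'E'
from h import *
cap('top','t1');c=cap('side','s1'); 
print(tool())
a=load('t1')['pixels'][220:400,130:330];b=c['pixels'][120:300,130:330]
cv2.imwrite('pics/m1.png',cv2.resize(np.hstack([a,b]),None,fx=2,fy=2))
E
```

```text
time_s: 1.1
tcp_pos: [0.5459, 0.4214, 0.1381]
eef_rot: [-30.3, 89.9, 58.0]
contact_force: [0.0, -0.4, -1.1]
gripper_width: 0.0131
(array([0.54145096, 0.41877434, 0.13150579]), array([[-0.00857054, -0.99961325,  0.02645561],
       [-0.00824487,  0.02652633,  0.99961411],
       [-0.99992928,  0.00834911, -0.00846903]]))
```

View pics/m1.png

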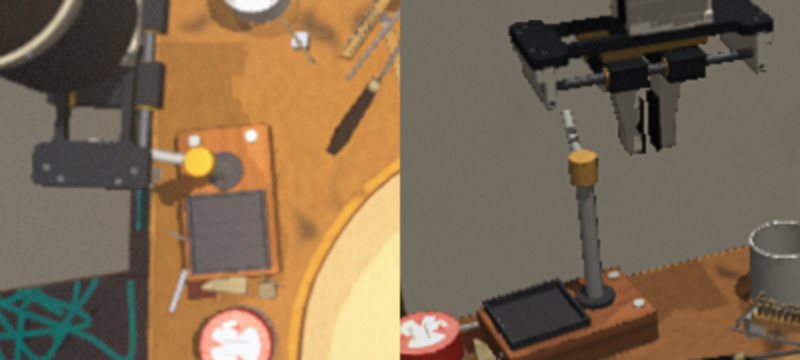

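Run:
```python
from h import *
p,R=tool(); P=np.array([.472,.368])
for f in (81,92,104,116,128,140,150,160,170,178):
    a=np.radians(f); c=P+.052*np.array([np.cos(a),np.sin(a)])+.018*np.array([np.sin(a),-np.cos(a)])
    print(f,np.round(c,4),np.round(R.T@(np.r_[c,.1315]-p),4))
```

```text
81 [0.4979 0.4165] [ 0.0004  0.0435 -0.0034]
92 [0.4882 0.4206] [0.0004 0.0533 0.0004]
104 [0.4769 0.4228] [0.0005 0.0646 0.0023]
116 [0.4654 0.4226] [0.0006 0.0761 0.0018]
128 [0.4542 0.4201] [ 0.0007  0.0873 -0.001 ]
140 [0.4437 0.4152] [ 0.0009  0.0976 -0.0061]
150 [0.436  0.4096] [ 0.001   0.1052 -0.012 ]
160 [0.4293 0.4027] [ 0.0011  0.1117 -0.019 ]
170 [0.4239 0.3948] [ 0.0012  0.1169 -0.0271]
178 [0.4207 0.3878] [ 0.0013  0.1199 -0.0342]
```

```bash
python3 -m creep '[{"ax":0,"ay":0,"az":0,"tx":0,"ty":0.033,"tz":-0.002,"fingers":0.0},{"ax":0,"ay":0,"az":0,"tx":0,"ty":0.043,"tz":-0.002,"fingers":0.0},{"ax":0,"ay":0,"az":0,"tx":0,"ty":0.053,"tz":0.0,"fingers":0.0},{"ax":0,"ay":0,"az":0,"tx":0,"ty":0.064,"tz":0.002,"fingers":0.0},{"ax":0,"ay":0,"az":0,"tx":0,"ty":0.075,"tz":0.002,"fingers":0.0}]' 40
python3 - <<'E'
from h import *
P=np.array([.472,.368]);p,R=tool();print(p)
for f in (128,140,150,160,170,178,185):
    a=np.radians(f); c=P+.052*np.array([np.cos(a),np.sin(a)])+.018*np.array([np.sin(a),-np.cos(a)])
    print(f,np.round(c,4),np.round(R.T@(np.r_[c,.1315]-p),4))
E
```

```text
time_s: 1.7
tcp_pos: [0.4693, 0.4271, 0.1397]
eef_rot: [-46.9, 89.9, 41.7]
contact_force: [1.9, 0.6, 0.4]
gripper_width: 0.0007
[0.46928057 0.4270715  0.13965357]
128 [0.4542 0.4201] [ 0.0081  0.015  -0.0074]
140 [0.4437 0.4152] [ 0.0081  0.0253 -0.0125]
150 [0.436  0.4096] [ 0.0081  0.0329 -0.0183]
160 [0.4293 0.4027] [ 0.0081  0.0394 -0.0253]
170 [0.4239 0.3948] [ 0.008   0.0446 -0.0334]
178 [0.4207 0.3878] [ 0.008   0.0477 -0.0404]
185 [0.4186 0.3814] [ 0.008   0.0496 -0.0469]
```

```bash
python3 -m creep '[{"ax":0,"ay":0,"az":0,"tx":0.003,"ty":0.012,"tz":-0.004,"fingers":0.0},{"ax":0,"ay":0,"az":0,"tx":0.005,"ty":0.022,"tz":-0.009,"fingers":0.0},{"ax":0,"ay":0,"az":0,"tx":0.005,"ty":0.03,"tz":-0.015,"fingers":0.0},{"ax":0,"ay":0,"az":0,"tx":0.005,"ty":0.037,"tz":-0.022,"fingers":0.0},{"ax":0,"ay":0,"az":0,"tx":0.005,"ty":0.042,"tz":-0.03,"fingers":0.0}]' 40
python3 - <<'E'
from h import *
cap('top','t2');c=cap('side','s2'); 
print(tool()[0])
a=load('t2')['pixels'][220:400,130:330];b=c['pixels'][120:300,130:330]
cv2.imwrite('pics/m2.png',cv2.resize(np.hstack([a,b]),None,fx=2,fy=2))
E
```

```text
time_s: 2.2
tcp_pos: [0.4259, 0.3967, 0.1335]
eef_rot: [27.4, 90.0, 116.0]
contact_force: [1.2, 1.1, 0.6]
gripper_width: 0.0006
[0.42571182 0.39599923 0.13367871]
```

View pics/m2.png

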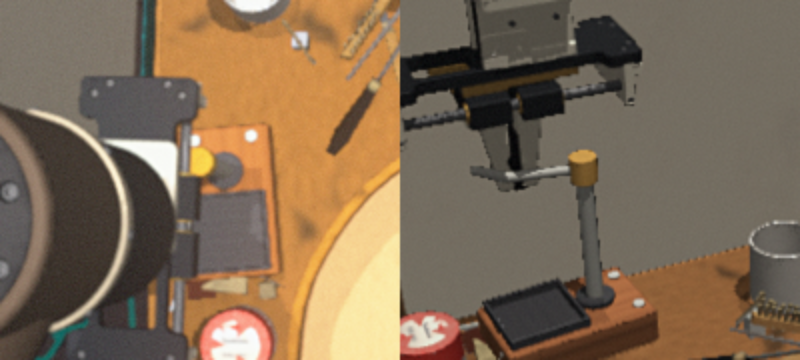

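Run:
```python
from h import *
s=load('s2'); crop(s,150,180,240,230,8,'c5')
for f in(165,170,175,180,185,190):
    a=np.radians(f);e=np.array([np.cos(a),np.sin(a)]);P=np.array([.472,.368])
    print(f,np.round([(proj(s,np.r_[P+k*e,z])-[150,180])*8 for k,z in((.058,.15),(.08,.159))]).tolist())
```

```text
165 [[260.0, 216.0], [136.0, 185.0]]
170 [[261.0, 229.0], [137.0, 202.0]]
175 [[265.0, 241.0], [141.0, 219.0]]
180 [[271.0, 253.0], [149.0, 236.0]]
185 [[279.0, 265.0], [160.0, 252.0]]
190 [[290.0, 276.0], [174.0, 268.0]]
```

View pics/c5.png

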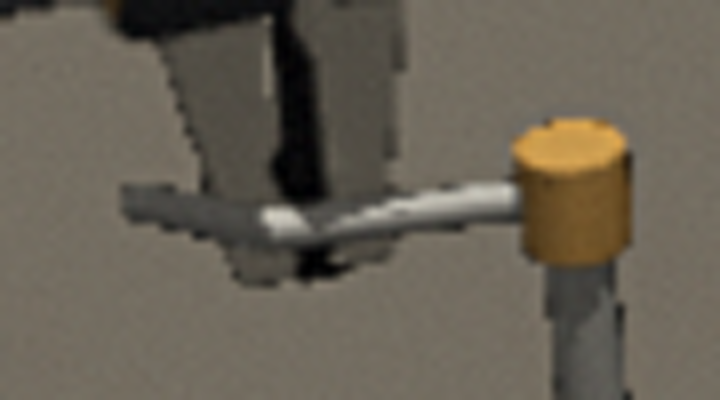

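```bash
python3 -m creep '[{"ax":0,"ay":0,"az":0,"tx":0.0,"ty":0.001,"tz":-0.005,"fingers":0.0},{"ax":0,"ay":0,"az":0,"tx":0.0,"ty":0.002,"tz":-0.010,"fingers":0.0},{"ax":0,"ay":0,"az":0,"tx":0.0,"ty":0.002,"tz":-0.013,"fingers":0.0},{"ax":0,"ay":0,"az":0,"tx":0.0,"ty":0.002,"tz":-0.013,"fingers":0.0}]' 40
python3 - <<'E'
from h import *
print(tool()[0])
s=cap('side','s3'); crop(s,150,180,240,230,8,'c6')
E
```

```text
time_s: 2.7
tcp_pos: [0.4242, 0.3838, 0.1335]
eef_rot: [129.4, 90.0, -142.0]
contact_force: [0.4, -0.2, 0.5]
gripper_width: 0.0009
[0.42424323 0.38381147 0.13348903]
```

View pics/c6.png

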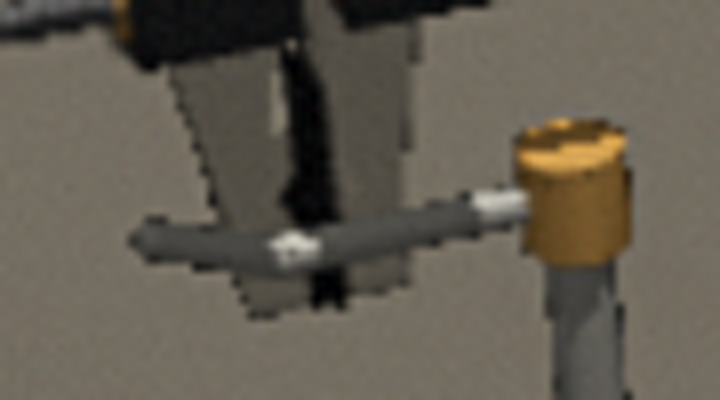

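```bash
python3 -m creep '[{"ax":0,"ay":0,"az":0,"tx":0.0,"ty":0.0,"tz":-0.003,"fingers":0.0},{"ax":0,"ay":0,"az":0,"tx":0.0,"ty":0.0,"tz":-0.004,"fingers":0.0},{"ax":0,"ay":0,"az":0,"tx":0.0,"ty":0.0,"tz":-0.004,"fingers":0.0},{"ax":0,"ay":0,"az":0,"tx":0.0,"ty":0.0,"tz":0.02,"fingers":0.02},{"ax":0,"ay":0,"az":0,"tx":-0.03,"ty":0.0,"tz":0.03,"fingers":0.05}]' 40;  python3 -m creep '[{"ax":0,"ay":0,"az":0,"tx":-0.05,"ty":0.0,"tz":0.0,"fingers":0.05},{"ax":0,"ay":0,"az":0,"tx":-0.09,"ty":-0.025,"tz":0.0,"fingers":0.05},{"ax":0,"ay":0,"az":0,"tx":-0.12,"ty":-0.06,"tz":-0.02,"fingers":0.05},{"ax":0,"ay":0,"az":0,"tx":-0.12,"ty":-0.10,"tz":-0.05,"fingers":0.05}]' 40
python3 - <<'E'
from h import *
print(tool()[0])
s=cap('side','s4'); crop(s,150,180,240,230,8,'c7')
to((.647,.186,.26),down(178.3))
E
```

```text
time_s: 3.25
tcp_pos: [0.4237, 0.4129, 0.1601]
eef_rot: [149.2, 89.6, -122.3]
contact_force: [0.3, 0.7, 0.4]
gripper_width: 0.0114
time_s: 3.65
tcp_pos: [0.5258, 0.3634, 0.2891]
eef_rot: [-51.1, 89.6, 37.7]
contact_force: [0.2, 1.6, 0.0]
gripper_width: 0.0431
[0.52575329 0.36335903 0.289057  ]
shift tx ty tz [ 0.0264 -0.1217 -0.1685] len 0.20952438789146297
turn [0.22 0.03 0.22]
```

View pics/c7.png

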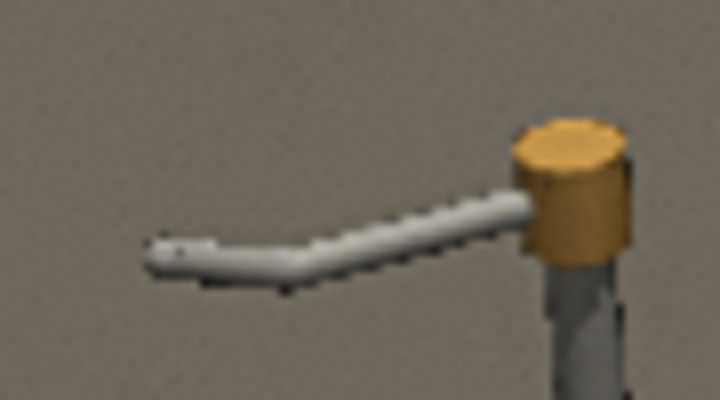

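```bash
python3 -m creep '[{"ax":0,"ay":0,"az":0,"tx":0.0,"ty":-0.028,"tz":-0.04,"fingers":0.05},{"ax":0,"ay":0,"az":0,"tx":0.0,"ty":-0.056,"tz":-0.08,"fingers":0.05},{"ax":0,"ay":0,"az":0,"tx":0.01,"ty":-0.084,"tz":-0.12,"fingers":0.05},{"ax":0,"ay":0,"az":0,"tx":0.03,"ty":-0.121,"tz":-0.155,"fingers":0.05},{"ax":0.2,"ay":0,"az":0.2,"tx":0.06,"ty":-0.121,"tz":-0.166,"fingers":0.05}]' 40
python3 - <<'E'
from h import *
print(tool()[0])
a=cap('top','t5')['pixels'];b=cap('side','s5')['pixels']
cv2.imwrite('pics/m5.png',np.hstack([cv2.resize(a[80:280,250:450],(400,400)),cv2.resize(b[120:320,300:500],(400,400))]))
to((.647,.188,.129),down(178.3))
E
```

```text
time_s: 4.2
tcp_pos: [0.6438, 0.1897, 0.224]
eef_rot: [98.4, 90.0, -173.4]
contact_force: [-0.5, -0.2, -0.3]
gripper_width: 0.0501
[0.64375273 0.18968985 0.22402263]
shift tx ty tz [ 0.0888 -0.0094 -0.0006] len 0.08932683686460506
turn [-0.15 -0.24 -0.69]
```

View pics/m5.png

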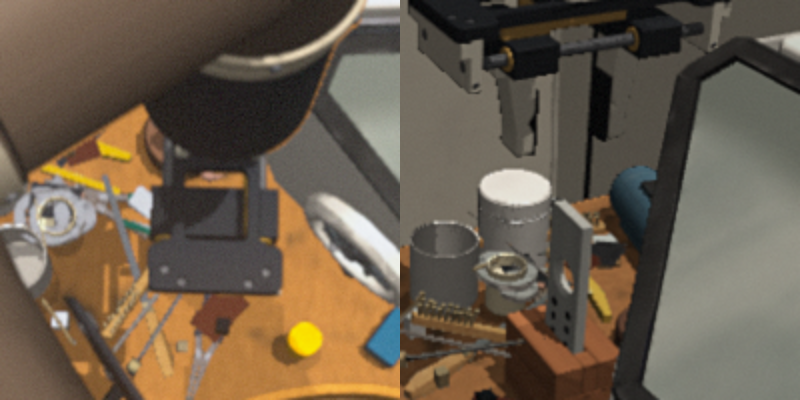

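```bash
python3 -m creep '[{"ax":0,"ay":0,"az":0,"tx":0.0,"ty":0.0,"tz":0,"fingers":0.05},{"ax":0,"ay":0,"az":0,"tx":0.0,"ty":0.0,"tz":0,"fingers":0.05}]' 40
python3 - <<'E'
from h import *
p,R=tool();print(p);print(R)
to((.647,.188,.129),down(178.3))
E
```

```text
time_s: 4.5
tcp_pos: [0.6409, 0.1939, 0.2251]
eef_rot: [78.8, 89.9, 167.3]
contact_force: [-0.3, 0.1, 0.9]
gripper_width: 0.05
[0.64085639 0.19388611 0.22506087]
[[-1.75251928e-03 -9.99635839e-01  2.69280301e-02]
 [ 3.95468195e-04  2.69273766e-02  9.99637314e-01]
 [-9.99998386e-01  1.76253285e-03  3.48133434e-04]]
shift tx ty tz [ 0.096  -0.0065 -0.0058] len 0.09643692481854027
turn [ 0.16  0.02 -0.1 ]
```

```bash
python3 -m creep '[{"ax":0,"ay":0,"az":0,"tx":0.02,"ty":-0.0065,"tz":-0.006,"fingers":0.05},{"ax":0,"ay":0,"az":0,"tx":0.045,"ty":-0.0065,"tz":-0.006,"fingers":0.05},{"ax":0,"ay":0,"az":0,"tx":0.07,"ty":-0.0065,"tz":-0.006,"fingers":0.05},{"ax":0,"ay":0,"az":0,"tx":0.096,"ty":-0.0065,"tz":-0.006,"fingers":0.05},{"ax":0,"ay":0,"az":0,"tx":0.096,"ty":-0.0065,"tz":-0.006,"fingers":0.05}]' 40
python3 - <<'E'
from h import *
print(tool()[0])
a=cap('top','t6')['pixels'];b=cap('side','s6')['pixels']
cv2.imwrite('pics/m6.png',np.hstack([cv2.resize(a[80:280,250:450],(400,400)),cv2.resize(b[170:300,340:470],(400,400))]))
to((.647,.188,.129),down(178.3))
E
```

```text
time_s: 5.0
tcp_pos: [0.6446, 0.1876, 0.1254]
eef_rot: [102.9, 89.6, -168.6]
contact_force: [0.4, -0.1, -0.5]
gripper_width: 0.0501
[0.64463157 0.18757608 0.12541896]
shift tx ty tz [ 0.0001 -0.0001 -0.    ] len 0.00014185195500009105
turn [ 0.2   0.   -0.12]
```

View pics/m6.png

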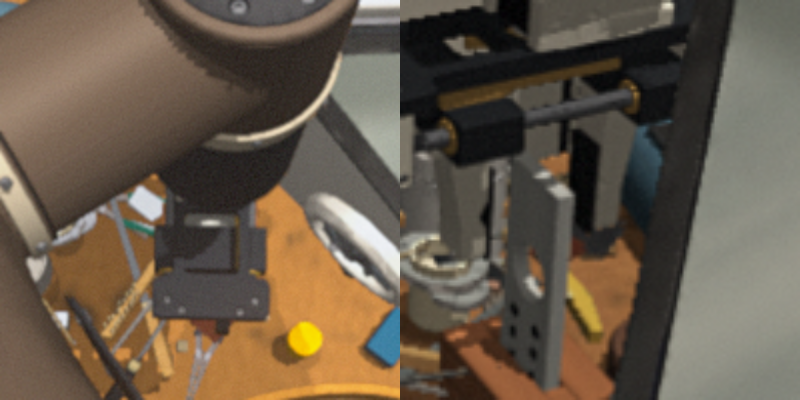

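```bash
python3 -m creep '[{"ax":0,"ay":0,"az":0,"tx":0.0,"ty":0,"tz":0,"fingers":0.0},{"ax":0,"ay":0,"az":0,"tx":0.0,"ty":0,"tz":0,"fingers":0.0},{"ax":0,"ay":0,"az":0,"tx":0.0,"ty":0,"tz":0,"fingers":0.0},{"ax":0,"ay":0,"az":0,"tx":0.0,"ty":0,"tz":0,"fingers":0.0},{"ax":0,"ay":0,"az":0,"tx":0.0,"ty":0,"tz":0,"fingers":0.0}]' 45; python3 -m creep '[{"ax":0,"ay":0,"az":0,"tx":-0.005,"ty":0,"tz":0,"fingers":0.0},{"ax":0,"ay":0,"az":0,"tx":-0.015,"ty":0,"tz":0,"fingers":0.0},{"ax":0,"ay":0,"az":0,"tx":-0.03,"ty":0,"tz":0,"fingers":0.0},{"ax":0,"ay":0,"az":0,"tx":-0.05,"ty":0,"tz":0,"fingers":0.0}]' 45
```

```text
time_s: 5.6
tcp_pos: [0.6466, 0.1869, 0.1279]
eef_rot: [86.0, 89.8, 174.4]
contact_force: [-0.2, -0.4, 0.4]
gripper_width: 0.0154
time_s: 6.0
tcp_pos: [0.6461, 0.1866, 0.1781]
eef_rot: [99.0, 89.7, -172.6]
contact_force: [-0.1, 0.7, -1.7]
gripper_width: 0.008
```

Run:
```python
from h import *
np.set_printoptions(precision=3,suppress=True)
t=load('top0');s=load('side0')
for p in((248,380),(248,404),(236,392),(260,392),(248,391),(245,455),(235,430)): print(p,pt(t,*p))
print(pt(s,142,285),pt(s,85,315))
print(tool()[0]); to((.60,.21,.29)); to((.352,.361,.29),down(185.7))
```

```text
(248, 380) [0.349 0.354 0.049]
(248, 404) [0.311 0.354 0.049]
(236, 392) [0.33  0.373 0.05 ]
(260, 392) [0.331 0.335 0.051]
(248, 391) [0.332 0.354 0.051]
(245, 455) [0.224 0.362 0.027]
(235, 430) [0.262 0.382 0.007]
[0.333 0.355 0.05 ] [0.241 0.382 0.004]
[0.646 0.187 0.178]
shift tx ty tz [-0.112  0.047  0.022] len 0.12324785986472275
shift tx ty tz [-0.111  0.299  0.166] len 0.3597473807401203
turn [-7.31 -0.03 -0.3 ]
```

```bash
python3 -m creep '[{"ax":0,"ay":0,"az":0,"tx":-0.035,"ty":0,"tz":0.005,"fingers":0.0},{"ax":0,"ay":0,"az":0,"tx":-0.07,"ty":0.015,"tz":0.01,"fingers":0.0},{"ax":-1,"ay":0,"az":0,"tx":-0.1,"ty":0.045,"tz":0.02,"fingers":0.0},{"ax":-2,"ay":0,"az":0,"tx":-0.115,"ty":0.08,"tz":0.03,"fingers":0.0},{"ax":-3,"ay":0,"az":0,"tx":-0.12,"ty":0.12,"tz":0.05,"fingers":0.0}]' 45
python3 - <<'E'
from h import *
print(tool()[0]);  to((.352,.361,.29),down(185.7))
E
```

```text
time_s: 6.5
tcp_pos: [0.5283, 0.24, 0.3015]
eef_rot: [4.1, 89.9, 95.5]
contact_force: [-0.6, 1.3, -2.4]
gripper_width: 0.0075
[0.52827114 0.24003661 0.30145217]
shift tx ty tz [0.0118 0.1733 0.1251] len 0.2140906484904492
turn [-4.34  0.13 -0.  ]
```

```bash
python3 -m creep '[{"ax":-1,"ay":0,"az":0,"tx":0,"ty":0.04,"tz":0.02,"fingers":0.0},{"ax":-2,"ay":0,"az":0,"tx":0,"ty":0.08,"tz":0.04,"fingers":0.0},{"ax":-3,"ay":0,"az":0,"tx":0,"ty":0.115,"tz":0.07,"fingers":0.0},{"ax":-4.3,"ay":0,"az":0,"tx":0,"ty":0.15,"tz":0.1,"fingers":0.0},{"ax":-4.3,"ay":0,"az":0,"tx":0,"ty":0.172,"tz":0.124,"fingers":0.0}]' 45;python3 -m creep '[{"ax":0,"ay":0,"az":0,"tx":0.02,"ty":0,"tz":0,"fingers":0.0},{"ax":0,"ay":0,"az":0,"tx":0.05,"ty":0,"tz":0,"fingers":0.0},{"ax":0,"ay":0,"az":0,"tx":0.07,"ty":0,"tz":0,"fingers":0.0},{"ax":0,"ay":0,"az":0,"tx":0.07,"ty":0,"tz":0,"fingers":0.0},{"ax":0,"ay":0,"az":0,"tx":0.07,"ty":0,"tz":0,"fingers":0.0}]' 45
python3 - <<'E'
from h import *
print(tool()[0]);  to((.352,.361,.173),down(185.7))
a=cap('top','t7')['pixels'];b=cap('side','s7')['pixels']
cv2.imwrite('pics/m7.png',np.hstack([cv2.resize(a[230:430,150:350],(400,400)),cv2.resize(b[100:300,80:280],(400,400))]))
E
```

```text
time_s: 7.0
tcp_pos: [0.3512, 0.3607, 0.3004]
eef_rot: [49.7, 89.8, 145.5]
contact_force: [0.2, 0.3, -1.6]
gripper_width: 0.0076
time_s: 7.5
tcp_pos: [0.3536, 0.3601, 0.23]
eef_rot: [74.4, 89.8, 170.1]
contact_force: [0.8, -0.0, -2.3]
gripper_width: 0.0077
[0.35361939 0.36011522 0.22996741]
shift tx ty tz [0.057  0.0014 0.001 ] len 0.05699728527845182
turn [ 0.01  0.04 -0.15]
```

View pics/m7.png

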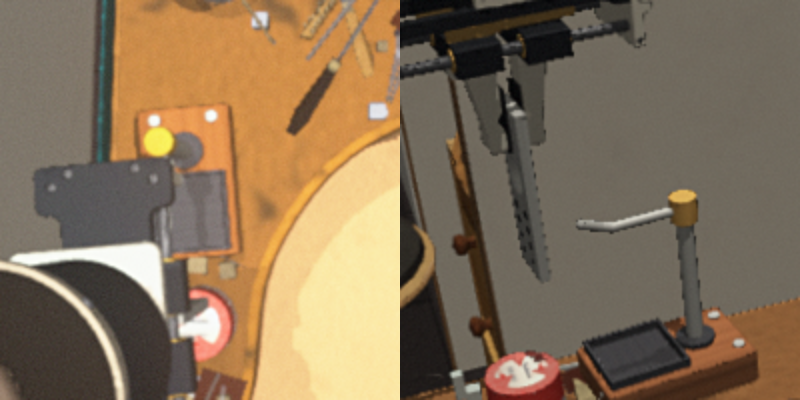

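Run:
```python
from h import *
s=load('s7'); p,R=tool()
pl=np.stack([ -R[:,1], -R[:,2], -R[:,0]],1) # plate axes guess x,y,z
if pl[1,1]<0: pl[:,1]*=-1
hole=p-.016*np.array([0,0,1])-.005*pl[:,1]
im=s['pixels'].copy(); k=6;u0,v0=120,140
big=cv2.resize(im[v0:v0+110,u0:u0+120],None,fx=k,fy=k,interpolation=cv2.INTER_CUBIC)[:600]
def dr(q,c):
    a=np.array([((proj(s,x)-[u0,v0]+.5)*k) for x in q]); cv2.polylines(big,[np.round(a).astype(int)],True,c,1)
for sx in(-.004,.004):
    dr([hole+pl@np.array([sx,y,z]) for y,z in((-.022,-.0765),(.022,-.0765),(.022,.0515),(-.022,.0515))],(0,0,255) if sx<0 else(0,255,0))
    dr([hole+pl@np.array([sx,.0135*np.cos(a),.0135*np.sin(a)]) for a in np.linspace(0,6.28,30)],(0,0,255) if sx<0 else(0,255,0))
cv2.imwrite('pics/c8.png',big);print(hole,pl)
```

```text
[0.35441689 0.35566472 0.21449056] [[ 0.99504522 -0.09940273  0.00202668]
 [ 0.09940717  0.99504435 -0.00222585]
 [-0.00179538  0.00241629  0.99999547]]
```

View pics/c8.png

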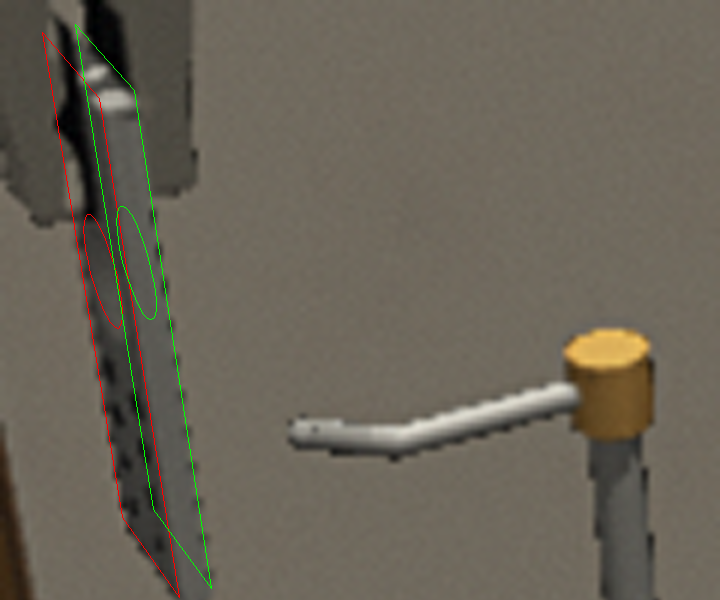

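```bash
python3 -m creep '[{"ax":0,"ay":0,"az":0,"tx":0.03,"ty":0,"tz":0,"fingers":0.0},{"ax":0,"ay":0,"az":0,"tx":0.055,"ty":0,"tz":0,"fingers":0.0},{"ax":0,"ay":0,"az":0,"tx":0.055,"ty":-0.01,"tz":0,"fingers":0.0},{"ax":0,"ay":0,"az":0,"tx":0.055,"ty":-0.02,"tz":0,"fingers":0.0},{"ax":0,"ay":0,"az":0,"tx":0.055,"ty":-0.02,"tz":0,"fingers":0.0}]' 45
python3 - <<'E'
from h import *
print(tool()[0]); R=tool()[1]; print(np.round(R,3))
s=cap('side','s8');crop(s,120,150,240,240,6,'c9')
E
```

```text
time_s: 8.1
tcp_pos: [0.3753, 0.3634, 0.1754]
eef_rot: [23.2, 89.8, 118.9]
contact_force: [-0.2, -0.2, -1.7]
gripper_width: 0.0078
[0.37526063 0.36335056 0.17540032]
[[-0.001 -0.995 -0.099]
 [ 0.002 -0.099  0.995]
 [-1.     0.001  0.002]]
```

View pics/c9.png

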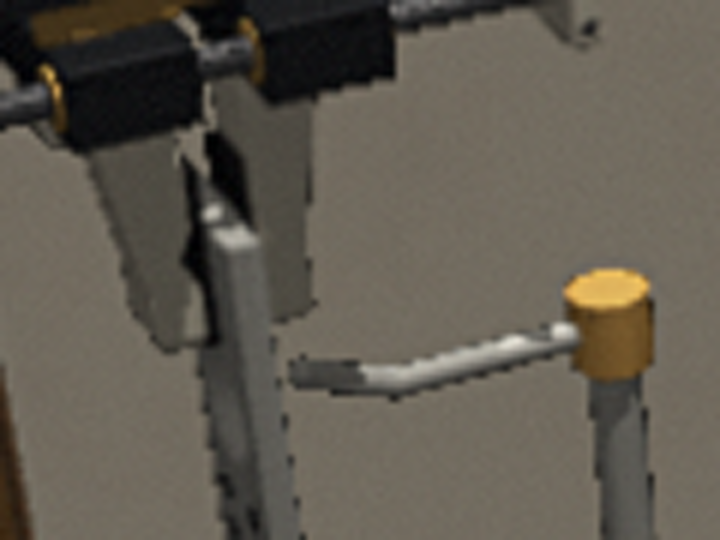

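```bash
python3 -m creep '[{"ax":0,"ay":0,"az":0,"tx":0.0,"ty":-0.008,"tz":0,"fingers":0.0},{"ax":0,"ay":0,"az":0,"tx":0.0,"ty":-0.016,"tz":0,"fingers":0.0},{"ax":0,"ay":0,"az":0,"tx":0.0,"ty":-0.022,"tz":0,"fingers":0.0},{"ax":0,"ay":0,"az":0,"tx":0.002,"ty":-0.03,"tz":0,"fingers":0.0}]' 45
python3 - <<'E'
from h import *
print(tool()[0]); 
s=cap('side','s9');crop(s,120,150,240,240,6,'c10')
E
```

```text
time_s: 8.55
tcp_pos: [0.4036, 0.3651, 0.1717]
eef_rot: [72.8, 89.8, 168.5]
contact_force: [-0.2, 0.4, -2.9]
gripper_width: 0.0078
[0.40361548 0.36514277 0.171728  ]
```

View pics/c10.png

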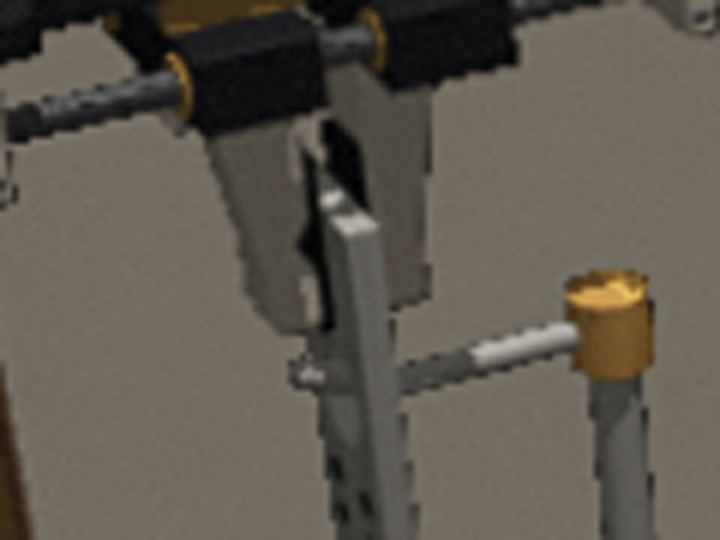

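```bash
python3 -m creep '[{"ax":0,"ay":0,"az":0,"tx":0.003,"ty":-0.009,"tz":0,"fingers":0.0},{"ax":0,"ay":0,"az":0,"tx":0.005,"ty":-0.018,"tz":0,"fingers":0.0},{"ax":0,"ay":0,"az":0,"tx":0.005,"ty":-0.026,"tz":0,"fingers":0.0},{"ax":0,"ay":0,"az":0,"tx":0.008,"ty":-0.026,"tz":0,"fingers":0.0},{"ax":0,"ay":0,"az":0,"tx":0.011,"ty":-0.026,"tz":0,"fingers":0.0}]' 45
python3 - <<'E'
from h import *
print(tool()[0]); 
s=cap('side','s10');crop(s,120,150,240,240,6,'c11')
E
```

```text
time_s: 9.1
tcp_pos: [0.4288, 0.3674, 0.1599]
eef_rot: [86.3, 89.8, -178.1]
contact_force: [0.8, -0.1, -3.0]
gripper_width: 0.0077
[0.42883168 0.36739763 0.15989163]
```

View pics/c11.png

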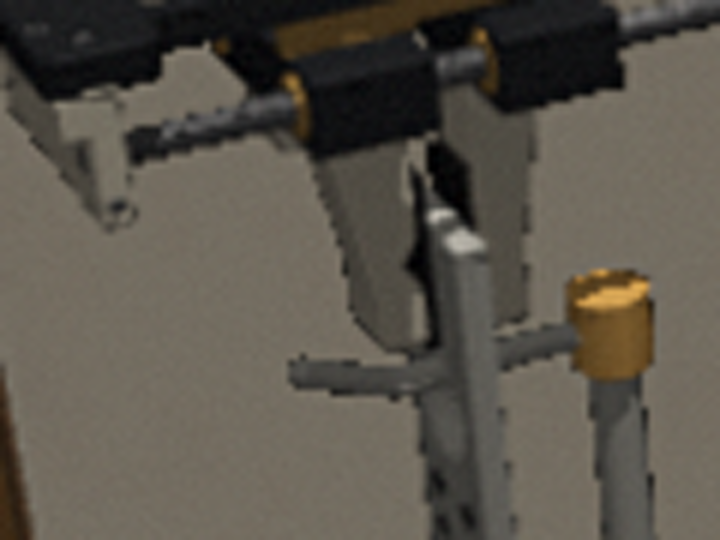

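```bash
python3 -m creep '[{"ax":0,"ay":0,"az":0,"tx":0.001,"ty":0,"tz":0,"fingers":0.0},{"ax":0,"ay":0,"az":0,"tx":0.002,"ty":0,"tz":0,"fingers":0.0},{"ax":0,"ay":0,"az":0,"tx":0.002,"ty":0,"tz":0,"fingers":0.0}]' 45;python3 -m creep '[{"ax":0,"ay":0,"az":0,"tx":0.0,"ty":0,"tz":0,"fingers":0.012},{"ax":0,"ay":0,"az":0,"tx":0,"ty":0,"tz":0,"fingers":0.016},{"ax":0,"ay":0,"az":0,"tx":0,"ty":0,"tz":0,"fingers":0.018}]' 10
python3 - <<'E'
from h import *
print(tool()[0]); 
s=cap('side','s11');crop(s,120,150,240,240,6,'c12')
E
```

```text
time_s: 9.45
tcp_pos: [0.4285, 0.3674, 0.159]
eef_rot: [83.4, 89.8, 179.2]
contact_force: [-2.7, -2.2, 3.6]
gripper_width: 0.0075
time_s: 9.75
tcp_pos: [0.4288, 0.3678, 0.1585]
eef_rot: [72.0, 89.8, 167.7]
contact_force: [-0.2, -0.2, -0.8]
gripper_width: 0.0168
[0.42881585 0.36781559 0.15845421]
```

View pics/c12.png

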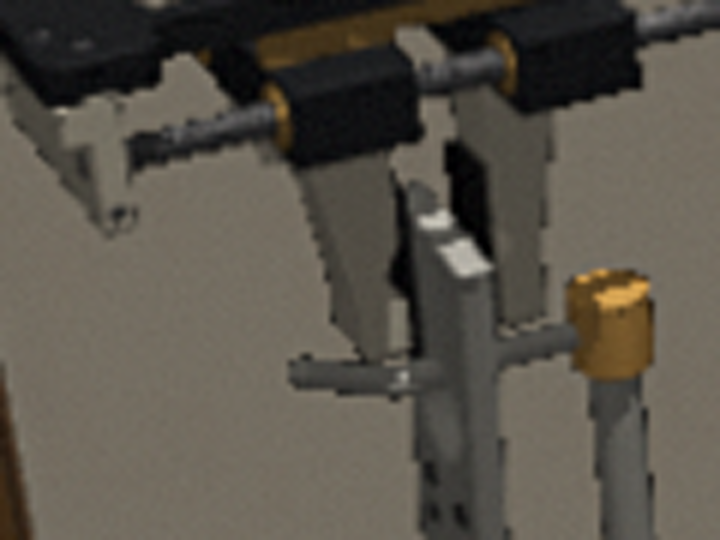

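```bash
python3 -m creep '[{"ax":0,"ay":0,"az":0,"tx":-0.005,"ty":0,"tz":0,"fingers":0.02},{"ax":0,"ay":0,"az":0,"tx":-0.012,"ty":0,"tz":0,"fingers":0.026},{"ax":0,"ay":0,"az":0,"tx":-0.025,"ty":0,"tz":0,"fingers":0.03},{"ax":0,"ay":0,"az":0,"tx":-0.05,"ty":0,"tz":0,"fingers":0.03},{"ax":0,"ay":0,"az":0,"tx":-0.09,"ty":0,"tz":0,"fingers":0.03}]' 10; python3 -m creep '[{"ax":0,"ay":0,"az":0,"tx":-0.04,"ty":0,"tz":0,"fingers":0.03},{"ax":0,"ay":0,"az":0,"tx":-0.06,"ty":0.04,"tz":-0.02,"fingers":0.03},{"ax":0,"ay":0,"az":0,"tx":-0.06,"ty":0.04,"tz":-0.04,"fingers":0.03},{"ax":0,"ay":0,"az":0,"tx":-0.06,"ty":0.04,"tz":-0.04,"fingers":0.03},{"ax":0,"ay":0,"az":0,"tx":-0.06,"ty":0.04,"tz":-0.04,"fingers":0.03}]' 10
python3 - <<'E'
from h import *
print(tool()[0]); 
cap('top','t12');s=cap('side','s12');crop(s,140,150,260,250,6,'c13');cv2.imwrite('pics/f12.png',np.hstack([cv2.resize(load('t12')['pixels'],(400,300)),cv2.resize(s['pixels'],(400,300))]))
E
```

```text
time_s: 10.3
tcp_pos: [0.4283, 0.3666, 0.2484]
eef_rot: [109.6, 89.6, -154.7]
contact_force: [0.6, 0.4, -0.0]
gripper_width: 0.03
time_s: 10.8
tcp_pos: [0.3935, 0.3234, 0.3092]
eef_rot: [59.5, 89.8, 155.2]
contact_force: [0.7, -0.1, -0.1]
gripper_width: 0.0302
[0.39353245 0.32343197 0.30919415]
```

View pics/c13.png

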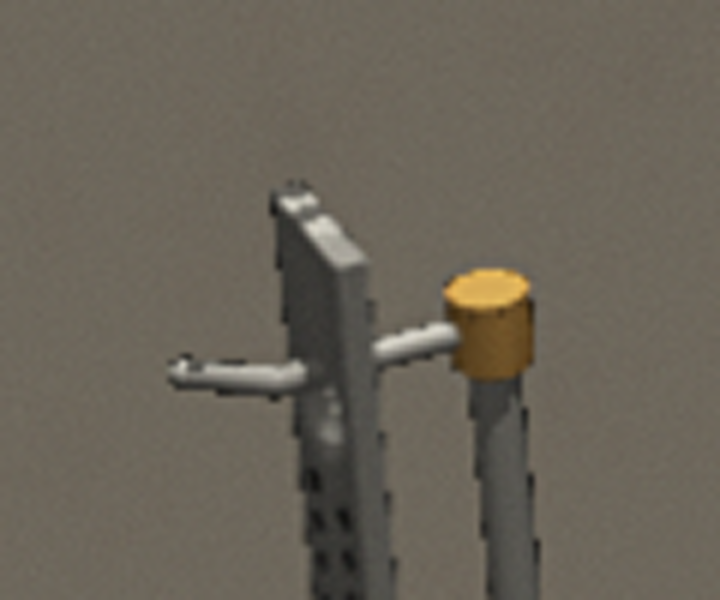

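View pics/f12.png

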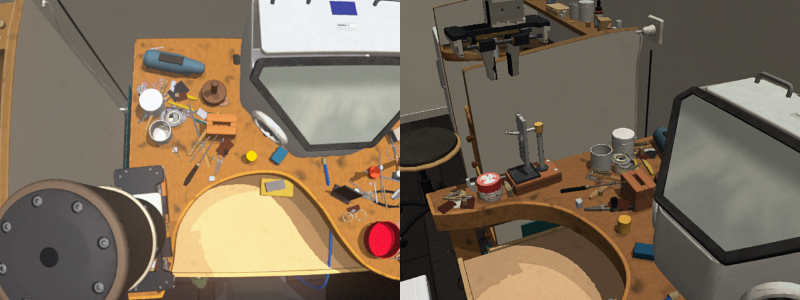

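```bash
python3 -m creep '[{"ax":0,"ay":0,"az":0,"tx":0,"ty":0,"tz":0,"fingers":0.03},{"ax":0,"ay":0,"az":0,"tx":0,"ty":0,"tz":0,"fingers":0.03},{"ax":0,"ay":0,"az":0,"tx":0,"ty":0,"tz":0,"fingers":0.03},{"ax":0,"ay":0,"az":0,"tx":0,"ty":0,"tz":0,"fingers":0.03},{"ax":0,"ay":0,"az":0,"tx":0,"ty":0,"tz":0,"fingers":0.03}]'
python3 - <<'E'
from h import *
s=cap('side','s13'); print('diff',np.abs(s['pixels'][170:290,170:230].astype(int)-load('s12')['pixels'][170:290,170:230]).max())
k=5;u0,v0=150,170
big=cv2.resize(s['pixels'][v0:v0+120,u0:u0+110],None,fx=k,fy=k,interpolation=cv2.INTER_CUBIC)
a=np.radians(6); e=-np.array([np.cos(a),np.sin(a),0]); n=np.array([-np.sin(a),np.cos(a),0]); X=np.stack([-e,n,[0,0,1]],1)
hole=np.array([.472,.368,.1405])+.043*e
for sx,c in((-.004,(0,0,255)),(.004,(0,255,0))):
    for q in([(y,z) for y,z in((-.022,-.0765),(.022,-.0765),(.022,.0515),(-.022,.0515))],[(.0135*np.cos(b),.0135*np.sin(b)) for b in np.linspace(0,6.28,30)]):
        A=np.array([(proj(s,hole+X@np.array([sx,y,z]))-[u0,v0]+.5)*k for y,z in q]); cv2.polylines(big,[np.round(A).astype(int)],True,c,1)
print('tip',(proj(s,np.array([.472,.368,.159])+.08*e)-[u0,v0]+.5)*k)
cv2.imwrite('pics/c14.png',big)
E
```

```text
time_s: 11.4
tcp_pos: [0.3934, 0.3238, 0.3083]
eef_rot: [86.9, 89.8, -177.4]
contact_force: [0.4, -0.2, 0.1]
gripper_width: 0.03
diff 88
tip [104.03185665 212.07567746]
```

View pics/c14.png

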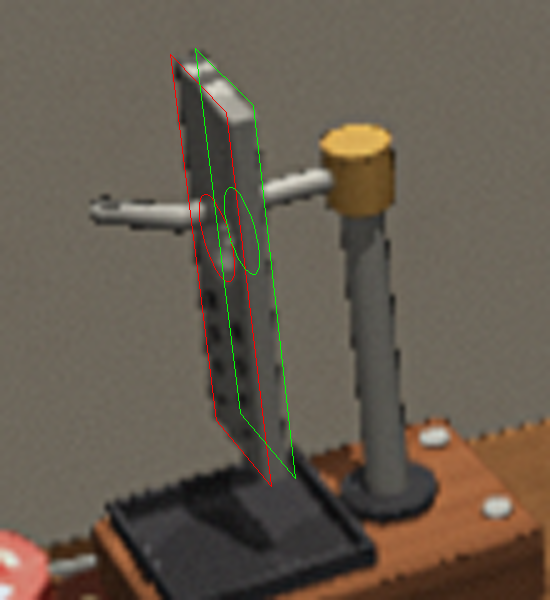

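```bash
python3 -m creep '[{"ax":0,"ay":0,"az":0,"tx":0,"ty":0,"tz":0,"fingers":0.03},{"ax":0,"ay":0,"az":0,"tx":0,"ty":0,"tz":0,"fingers":0.03},{"ax":0,"ay":0,"az":0,"tx":0,"ty":0,"tz":0,"fingers":0.03},{"ax":0,"ay":0,"az":0,"tx":0,"ty":0,"tz":0,"fingers":0.03},{"ax":0,"ay":0,"az":0,"tx":0,"ty":0,"tz":0,"fingers":0.03}]'
python3 - <<'E'
from h import *
g=lambda i:cv2.cvtColor(i['pixels'][170:300,150:260],cv2.COLOR_BGR2GRAY).astype(np.float32)
s=cap('side','s14'); t=cap('side','s15')
for a,b in(('s12','s13'),('s13','s14'),('s14','s15')):
    d=np.abs(g(load(a))-g(load(b))); print(a,b,d.max(),d.mean())
t0=load('top0');t1=load('top0') and cap('top','t15')
d=np.abs(t0['pixels'].astype(int)-t1['pixels']).max(2)
for n,(x,y) in dict(can=(241,161),beaker=(256,211),flux=(277,187),yellow=(402,250)).items(): print(n,d[y-15:y+15,x-15:x+15].mean())
E
```

```text
time_s: 11.95
tcp_pos: [0.3934, 0.3237, 0.3085]
eef_rot: [82.3, 89.8, 178.0]
contact_force: [-0.1, -0.0, -0.4]
gripper_width: 0.0299
s12 s13 86.0 1.4945455
s13 s14 8.0 1.4845455
s14 s15 9.0 1.4824475
can 1.0633333333333332
beaker 3.06
flux 3.6644444444444444
yellow 4.217777777777778
```

At rest (the pictures differ only by noise), the hook is in line and the bystanders haven't moved. Handing in.

```bash
python3 -c "
from plant import order
print(order.close_job())"
```

```text
the job is handed in; nothing more can be done
None
```

The drawplate is hanging by its large hole on the swivel hook, over the drip tray, and I handed the job in at about 12 s of the 61 s allowed. The hand-in gives no verdict.

- **Hook:** I pushed the arm round with shut fingers. From the side view it now sits about 1° from the tray's middle line. It was already there, with the plate still in its rest, before I picked the plate up.
- **Drawplate:** I gripped it across its solid top at 8 mm opening, lifted it out of the rest and threaded it over the arm's end. I then lowered it until the wrist felt contact (about 3.6 N), released it and backed away.

**Last checks:**
- **Hang:** the plate is square to the arm, about 43 mm out from the post. A slight lean of 1–2° shows, well under the 0.3 rad limit.
- **At rest:** an early pair of pictures still differed (peak difference 86). The next two pairs differed only by noise, so the plate had come to rest.
- **Robot clear:** it stood well clear of everything with near-zero contact force.
- **Bystanders:** the pots, the beaker and the canister look unmoved from above compared with the first picture.

I judged the final hang from the side view only, because the hand hid the stand in the top view. No check failed.

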